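Meter one module out of the dispensing trough

TASK

Lift the aluminium trough level by its black handle, hold its open mouth low over the grey tray and tip it slowly until the front power module starts to slide; then hold that angle so that only this one module slides out and lies flat in the tray, right way up, while the rear one stays in the trough. Then stand the trough level on the bench again, about where it stood, and let go. Do not touch the modules with the gripper, never tip the trough steeper than 45 degrees, do not drop the module from high up, and leave the flux bottle, the solder spool and the multimeter where they stand.

Things in the scene. Friction and masses are not known exactly. Their poses are not given: they have to be found in the camera images.
- trough: loose dispensing trough of bare aluminium sheet, 0.30 kg, 160 long (x) x 46 wide (y; 52 at the handle brackets), walls 3 thick up to z = 42 mm, 40 wide inside. Origin at the centre of its underside, z up. Open mouth at -x (x = -80 mm), closed by a wall at +x. Tipping it means lowering the mouth. Loaded, it balances nearly under its handle
- trough_grip (a point): middle of the trough's black handle block, 88 mm above the trough's underside, over its centre; axes as the trough's. The block is 50 long (x) x 24 wide (y), from z = 66 to 106 mm on a bridge (underside 62 mm up); pinch it from above across its 24 mm width
- trough_lip (a point): middle of the front floor's edge at the open mouth, x = -80 mm, 14 mm above the trough's underside; axes as the trough's. At the mouth the sheet reaches 3 mm below this point; farther than 35 mm behind the mouth the side walls reach 14 mm below it
- trough_bend (a point): where the two floors meet, x = +2 mm, 14 mm above the trough's underside. The front floor (towards the mouth) is level; the rear floor falls 8 degrees towards the closed end, so the front module begins to slide 8 degrees of tip before the rear one. Sliding begins at a tip that depends on a friction not known beforehand: about 12 to 33 degrees for the front module
- front_module: loose black potted power module with an aluminium baseplate underneath, brass pins on top, 60 long (x) x 36 wide (y) x 24 high (z), about 0.12 kg; origin at the centre of its underside. It lies on the front floor of the trough, its middle about 40 mm behind the mouth. It tips off the mouth when its middle passes the lip; with the lip more than about 25 mm above the tray's floor it may turn over
- rear_module: loose module, same as the front one, lying on the sloping rear floor of the trough near the closed end, its middle about 43 mm from the trough's middle towards +x; origin at the centre of its underside
- tray: fixed shallow grey plastic tray, 140 long (x) x 96 wide (y), walls 4 mm thick and 12 mm high (rolled rims to 14 mm), floor 4 mm thick, so inside 132 x 88; origin at the centre of its underside, z up
- flux_bottle: bystander: brown flux bottle with black cap, 34 x 34 x 85, standing; origin at the centre of its underside
- solder_spool: bystander: solder spool, 63 x 69 x 90, standing; origin at the centre of its underside
- multimeter: bystander: red and black multimeter, 138 x 66 x 39, lying; origin at the centre of its underside
- fume_extractor: fixed furniture: black fume extractor, taller than 0.2 m, standing behind the trough (farther from the robot), about x 0.52 to 0.70, y 0.11 to 0.35 in the world; origin near the middle of its foot; carry the trough round it, not through it
Things that resemble listed ones, but are neither listed nor needed, are in the scene too. What is shaped like the rear_module but orange or turquoise is not meant.

How it is judged:
On the way, in this order (a step that is already met when the one before it is completed fails the run):
1. the trough is lifted level, more than 30 mm, with both modules in it (height (world z) of trough above 0.03 m and angle between trough's own z axis and vertical below 0.15 rad and x of front_module in the frame of trough above -0.07 m and x of rear_module in the frame of trough above 0.02 m), for 0.2 s.
2. with the trough held tipped and steady, the front module slides over the mouth above the tray (angle between trough's own z axis and vertical between 0.15 and 0.785 rad and angular speed of trough below 0.5 rad/s and x of front_module in the frame of trough below -0.06 m and horizontal distance between front_module and tray below 0.11 m), for 0.05 s.
3. the front module is in the tray and out of the trough, which is still off the bench and holds the rear module (height (world z) of trough above 0.015 m and height (world z) of front_module below 0.012 m and angle between front_module's own z axis and vertical below 0.1 rad and x of front_module in the frame of tray between -0.06 and 0.06 m and y of front_module in the frame of tray between -0.042 and 0.042 m and x of rear_module in the frame of trough above -0.06 m), for 0.2 s.
At the end, for the whole second after the job is handed in: the front module lies at rest on the tray's floor, baseplate down, within 6 degrees of level, its middle inside the tray's walls; the rear module is still inside the trough; the trough stands at rest on the bench within 3 degrees of level and within 100 mm of where it stood (height (world z) of front_module below 0.012 m and angle between front_module's own z axis and vertical below 0.1 rad and x of front_module in the frame of tray between -0.06 and 0.06 m and y of front_module in the frame of tray between -0.042 and 0.042 m and linear speed of each of front_module, trough below 0.02 m/s and x of rear_module in the frame of trough between -0.06 and 0.08 m and z of rear_module in the frame of trough between 0 and 0.03 m and distance of trough from where it was at the start of the episode below 0.1 m and angle between trough's own z axis and vertical below 0.05 rad and height (world z) of trough below 0.006 m); the robot touches nothing.
It fails at once if the gripper touches a module (contact force between the fingers and front_module above 0.5 N or contact force between the fingers and rear_module above 0.5 N).
It fails at once if the trough is tipped more than 45 degrees (angle between trough's own z axis and vertical above 0.785 rad).
It fails at once if the rear module leaves the trough (x of rear_module in the frame of trough below -0.08 m).
It fails at once if the front module drops from high up (it is outside the trough and faster than 1.3 m/s) (x of front_module in the frame of trough below -0.08 m and linear speed of front_module above 1.3 m/s).
It fails at once if a bystander is moved more than 30 mm (distance of any of flux_bottle, solder_spool, multimeter from where it was at the start of the episode above 0.03 m).
It also fails if it takes over 64 s, if anything falls off the work surface, if the arm or the gripper's body presses on something with over 40 N, if the wrist force passes 120 N, or if a joint passes its speed limit or range.

ROBOT

A 6-joint arm with a two-finger parallel gripper is mounted at the origin on a cart in front of the work surface, level with it; the furniture and walls round the work are solid. World frame = base frame: x ahead of the robot, y to its left, z up, the work surface at z = 0. Lengths are in m, angles in rad, forces in N, time in s.
With the tool pointing down it reaches from about 0.375 to 0.9 m from the base axis. Payload 3.1 kg.
Tool frame: the origin (TCP) lies at the very end of the fingers, on their centre line; the grasp point (between the pads) lies 19 mm behind it; z points along the fingers, y is the line along which they close (so a half turn about z gives the same grasp; the last joint's range is limited). The gripper opens to 87 mm and grips with 3 to 60 N. Pads are 19 mm wide; open, the fingers measure 117 mm over their backs; the gripper's body (75 mm by 190 mm) begins 51 mm behind the grasp point.
Start: joints at [-1.355, 0.527, 1.433, -0, 1.181, -0.178], TCP at [0.24, -0.577, 0.193] pointing down, gripper open.
Joint ranges: [-3.08, 3.08], [-0.75, 2.2], [0.22, 2.44], [-1.43, 4.57], [0, 2.65], [-2.85, 2.85]. Speed limits (rad/s): [2.79, 2.79, 3.14, 3.14, 3.14, 3.14].

INTERFACE

Orientations are given as a unit quaternion [x, y, z, w].
In Python, from rig import status, viewer, robot gives the robot as it stands.
- The arm moves only by the tool arm_command, never from a script. Its arguments are lists of equal length, an entry for each row: "delta_rot": the turn, a rotation vector about the tool's x, y, z in degrees, a list of three; "delta_pos": the shift along the tool's x, y, z in m, a list of three; "gripper": the closure, from -1 (fully open) to 1 (shut). In form: {"delta_rot": [[rx, ry, rz], ...], "delta_pos": [[dx, dy, dz], ...], "gripper": [gripper, ...]}. A call has 1 to 12 rows; each row is the pose to reach, as a shift and turn from the pose commanded when the call began, along the tool's axes at that moment; what a row does not reach only later rows make up. A row lasts 1/12 s, in which the tool goes at most 41.7 mm and 7.16 degrees, less where a joint would pass 70% of its speed; a pose out of reach is approached as far as the arm can. A call with a gripper value outside its range is refused whole. The fingers move at their own pace and stop on an object; "grip_force" is the grip in N (left out, the last holds). Time passes only in rows, so rows that repeat a pose let the fingers close. It gives the time, the measured TCP pose, the force, the opening and the grip force at its end, in the units of the state.
- status.get_obs(): the state, without advancing time (a new reading comes with each control period).
- viewer.camera(name): name is "side" or "top"; returns a dict with "pixels" (384x512x3 uint8, blue, green, red), "fx", "fy", "cx", "cy" (pixels), "k1" (the pictures are not rectified: a ray, as slopes to the right and down, at radius r is drawn at 1 + k1 r^2 times it, then the intrinsics apply), "pose" (4x4, takes a point from camera to world coordinates). Camera axes: x right, y down, z forward; pixel columns grow to the right and rows downward; lengths in m; the calibration is good to about 2 mm. A picture is of the moment at which its call begins. There is no depth.
- robot.hand_in(): hands the job in; it is judged then, once.
The state is a dict: "time": time; "q": joint angles; "joint_velocities": joint speeds; "joint_torque": joint torques, N m; "position": TCP position; "tool_rot": TCP orientation; "ft_force": force on the tool from outside, world axes, zero at the start; "moment": the same for the moment, N m; "grip_width": finger opening in m; "grip_force": force on a finger pad.
Only numpy, scipy, OpenCV 4.12 (cv2) and the standard library are available. Lean on these libraries where they do the work, as an engineer would, in place of code of your own. Each camera call takes 0.05 s, during which the arm holds its last target. There are 200 camera calls.

## Working session

There is one attempt and no reset: what is moved stays moved. The work goes in short steps, Python scripts to look and compute and a tool call to move; the robot and the scene stay as the last step left them, time stands still between calls to the robot, and variables do not carry over. Pictures are saved under pics/ and viewed, at most 10 in all, crops included, and the job is handed in when it is done.

Besides the shell and the picture viewer there is one more tool, called after "Emit:" in YAML: its name, and indented under it one key for each argument. arm_command: Moves the arm, as the interface text tells. Its arguments: {"type":"object","properties":{"delta_rot":{"type":"array","items":{"type":"array","items":{"type":"number"}}},"delta_pos":{"type":"array","items":{"type":"array","items":{"type":"number"}}},"gripper":{"type":"array","items":{"type":"number"}},"grip_force":{"type":"number"}},"required":["delta_rot","delta_pos","gripper"]}

```bash
mkdir -p pics; ls; cat > h.py <<'E'
import numpy as np, cv2
from rig import status, viewer, robot
from scipy.spatial.transform import Rotation as R
def cam(n,f=None):
    c=viewer.camera(n)
    if f: cv2.imwrite('pics/'+f,c['pixels'])
    return c
def ray(c,u,v):
    d=np.array([(u-c['cx'])/c['fx'],(v-c['cy'])/c['fy']]);x=d.copy()
    for _ in range(30): x=d/(1+c['k1']*(x@x))
    P=np.array(c['pose']);w=P[:3,:3]@np.array([x[0],x[1],1]);return P[:3,3],w
def onz(c,u,v,z):
    o,w=ray(c,u,v);return (o+w*(z-o[2])/w[2]).round(4)
def proj(c,p):
    P=np.array(c['pose']);q=P[:3,:3].T@(np.array(p)-P[:3,3]);x=q[:2]/q[2];x=x*(1+c['k1']*(x@x))
    return np.array([x[0]*c['fx']+c['cx'],x[1]*c['fy']+c['cy']]).round(1)
E
python3 - <<'E'
from h import *
a=cam('top','t0.png');b=cam('side','s0.png')
for c in(a,b):print({k:np.round(v,3).tolist() for k,v in c.items() if k!='pixels'})
print(status.get_obs())
cv2.imwrite('pics/both.png',cv2.resize(np.vstack([a['pixels'],b['pixels']]),(400,600)))
E
```

```text
pics
{'fx': 496.484, 'fy': 496.484, 'cx': 255.131, 'cy': 196.725, 'k1': -0.046, 'pose': [[-0.025, -0.996, 0.084, 0.374], [-1.0, 0.025, -0.001, 0.049], [-0.001, -0.084, -0.996, 1.546], [0.0, 0.0, 0.0, 1.0]]}
{'fx': 402.79, 'fy': 402.79, 'cx': 259.053, 'cy': 190.131, 'k1': -0.114, 'pose': [[-0.998, -0.009, 0.064, 0.414], [-0.061, 0.471, -0.88, 1.174], [-0.022, -0.882, -0.47, 0.685], [0.0, 0.0, 0.0, 1.0]]}
{'time': 0.1, 'q': array([-1.35550127e+00,  5.28382988e-01,  1.43377869e+00,  1.69690919e-05,
        1.18138877e+00, -1.78471613e-01]), 'joint_velocities': array([-1.91566763e-04, -2.40780091e-03, -3.46910467e-03, -2.72876088e-05,
       -7.84563699e-04,  9.04122589e-04]), 'joint_torque': array([-1.73128606e-04, -4.40985417e+01, -1.77151108e+01,  6.35087932e-02,
        5.34076814e-02, -3.96941027e-05]), 'position': array([ 0.23968657, -0.57643815,  0.19166209]), 'tool_rot': array([ 9.80681164e-01,  1.95610573e-01, -1.01773328e-05, -9.78876997e-04]), 'ft_force': array([ 0.10169286, -0.29817595, -1.00233745]), 'moment': array([-0.02786803,  0.01616231,  0.02256128]), 'grip_force': 0.0, 'grip_width': 0.08697261656168874}
```

View pics/t0.png

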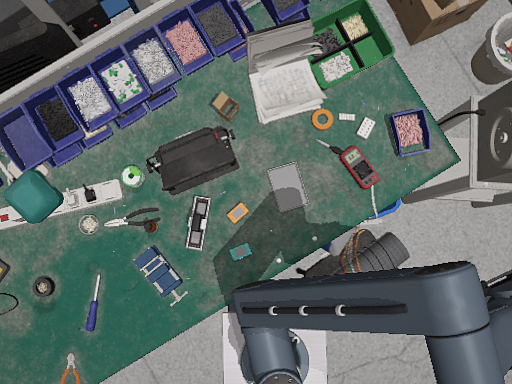

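View pics/s0.png

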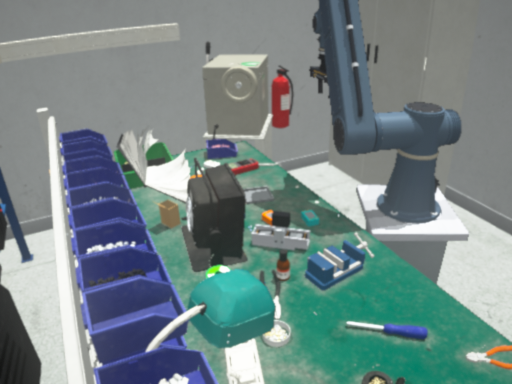

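The top view shows the trough near (199,222), with its black handle, and the grey tray near (289,187). The fume extractor is at (195,158), the multimeter at (360,167), the flux bottle at (150,226) and the spool at (132,176). Two decoys lie loose on the bench: an orange one at (238,212) and a turquoise one at (240,252). The blue vise at (160,272) isn't the trough, and the white bench strip at (60,205) isn't the tray. I choose the aluminium trough at (199,222) and will check it in a close crop.

```bash
python3 - <<'E'
import cv2,numpy as np
a=cv2.imread('pics/t0.png');b=cv2.imread('pics/s0.png')
A=cv2.resize(a[150:270,170:320],None,fx=5,fy=5,interpolation=3)[:, :]
A=cv2.resize(a[150:265,170:320],(780,598),interpolation=3)
cv2.imwrite('pics/c1.png',A)
cv2.imwrite('pics/c2.png',cv2.resize(b[175:265,235:335],(660,594),interpolation=3))
E
```

```text
(no output)
```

View pics/c1.png

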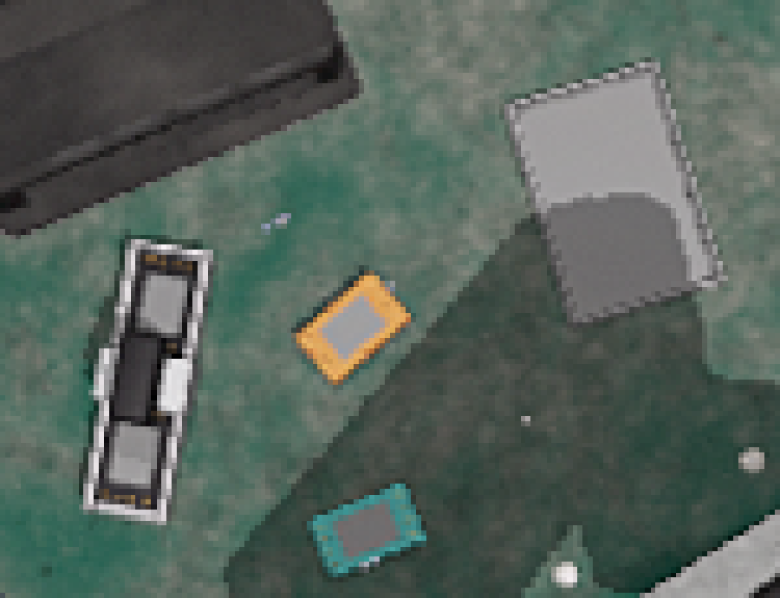

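View pics/c2.png

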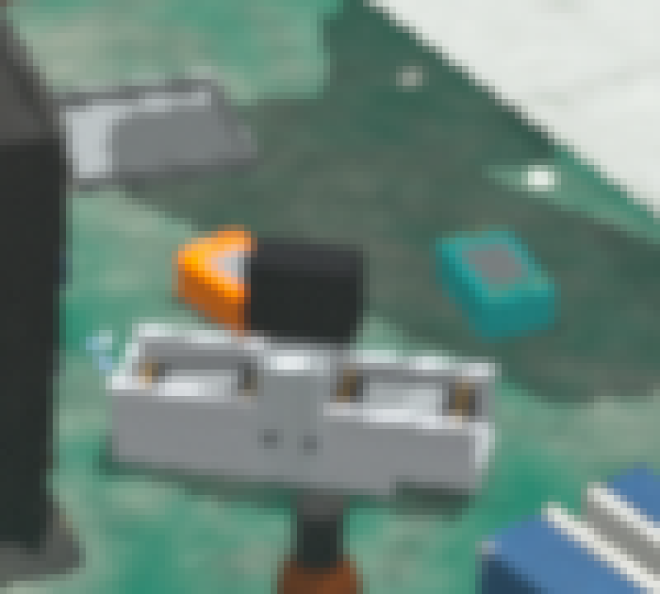

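In the crop, the trough's lower end, near (125,515) in the crop, is the mouth: the side crop shows the raised underside notch at its right end. Both modules lie inside it, and its black handle is seen leaning from parallax. The mouth therefore points towards the robot, and the tray's long axis runs roughly the same way.

```bash
python3 - <<'E'
from h import *
a=cam('top');b=cam('side')
f=lambda p,z:onz(a,170+p[0]/5.2,150+p[1]/5.2,z)
T=[f(p,.042)for p in[(132,240),(213,250),(165,520),(83,510)]]
print('trough',T,np.mean(T,0))
ax=(T[0]+T[1]-T[2]-T[3])/2;print(np.linalg.norm(ax),np.degrees(np.arctan2(ax[1],ax[0])))
Y=[f(p,.014)for p in[(507,103),(657,62),(722,280),(578,322)]]
print('tray',Y,np.mean(Y,0));ax=(Y[0]+Y[1]-Y[2]-Y[3])/2;print(np.linalg.norm(ax),np.linalg.norm(Y[0]-Y[1]),np.degrees(np.arctan2(ax[1],ax[0])))
# handle
print('handle top z106 (top view)',[f(p,.106) for p in[(122,333),(160,340),(150,420),(112,415)]])
s=lambda p:(235+p[0]/6.6,175+p[1]/6.6)
# side handle top centre
print('side handle proj; expect',[s(p) for p in[(250,240),(362,245),(362,325)]])
c=np.mean(T,0)
for yaw in [np.arctan2(*(T[0]+T[1]-T[2]-T[3])[[1,0]])]:
  for dx,dy,z in[(.025,.012,.106),(-.025,.012,.106),(-.025,.012,.066),(.025,-.012,.106)]:
    print(proj(b,[c[0]+dx*np.cos(yaw)-dy*np.sin(yaw),c[1]+dx*np.sin(yaw)+dy*np.cos(yaw),z]),
     (proj(a,[c[0]+dx*np.cos(yaw)-dy*np.sin(yaw),c[1]+dx*np.sin(yaw)+dy*np.cos(yaw),z])-[170,150])*5.2)
E
```

```text
trough [array([0.5072, 0.229 , 0.042 ]), array([0.5001, 0.1817, 0.042 ]), array([0.3437, 0.2123, 0.042 ]), array([0.3506, 0.2599, 0.042 ])] [0.4254   0.220725 0.042   ]
0.15949235875113257 -11.11618787750976
tray [array([0.5864, 0.0067, 0.014 ]), array([ 0.6089, -0.0838,  0.014 ]), array([ 0.4771, -0.1184,  0.014 ]), array([ 0.4542, -0.0319,  0.014 ])] [ 0.53165 -0.05685  0.014  ]
0.13698014454657287 0.09325502667416914 15.497243106806625
handle top z106 (top view) [array([0.4495, 0.2277, 0.106 ]), array([0.4451, 0.2065, 0.106 ]), array([0.4006, 0.2128, 0.106 ]), array([0.4039, 0.234 , 0.106 ])]
side handle proj; expect [(272.8787878787879, 211.36363636363637), (289.8484848484849, 212.12121212121212), (289.8484848484849, 224.24242424242425)]
[270.7 214. ] [122.2  328.12]
[288.5 216. ] [106.08 416.52]
[288.3 228.3] [114.92 417.56]
[272.6 209.6] [164.32 335.4 ]
```

```bash
cat >> h.py <<'E'
def pose(yaw,tip):  # tool yaw as trough yaw (deg), tip = mouth down
    y=R.from_euler('z',yaw,degrees=True)
    # trough mouth down: trough x axis rises -> rotation about its y by -tip
    return y*R.from_euler('y',-tip,degrees=True)*R.from_euler('x',180,degrees=True)
def delta(p,yaw,tip,p0=None,r0=None):
    o=status.get_obs();r0=R.from_quat(o['tool_rot']) if r0 is None else r0
    p0=o['position'] if p0 is None else p0
    return (r0.inv()*pose(yaw,tip)).as_rotvec(degrees=True).round(2).tolist(), r0.inv().apply(np.array(p)-p0).round(4).tolist()
E
python3 - <<'E'
from h import *
print(pose(22.56,0).as_quat())
print(delta([.5,-.15,.2],0,0));print(delta([.425,.2207,.16],-11.1,0,[.5,-.15,.2],pose(0,0)))
E
```

```text
[9.80682997e-01 1.95603833e-01 1.19772804e-17 6.00495147e-17]
([-0.08, 0.0, 22.56], [0.404, -0.2942, -0.0076])
([0.0, -0.0, 11.1], [-0.075, -0.3707, 0.04])
```

Emit:
arm_command:
  delta_rot:
    - [0, 0, 22.56]
    - [0, 0, 22.56]
    - [0, 0, 22.56]
    - [0, 0, 22.56]
    - [0, 0, 22.56]
    - [0, 0, 22.56]
    - [0, 0, 22.56]
    - [0, 0, 22.56]
    - [0, 0, 22.56]
    - [0, 0, 22.56]
    - [0, 0, 22.56]
    - [0, 0, 22.56]
  delta_pos:
    - [0.404, -0.294, -0.007]
    - [0.404, -0.294, -0.007]
    - [0.404, -0.294, -0.007]
    - [0.404, -0.294, -0.007]
    - [0.404, -0.294, -0.007]
    - [0.404, -0.294, -0.007]
    - [0.404, -0.294, -0.007]
    - [0.404, -0.294, -0.007]
    - [0.404, -0.294, -0.007]
    - [0.404, -0.294, -0.007]
    - [0.404, -0.294, -0.007]
    - [0.404, -0.294, -0.007]
  gripper: [-1, -1, -1, -1, -1, -1, -1, -1, -1, -1, -1, -1]

```text
time: 1.2
position: [0.5007, -0.1486, 0.1996]
tool_rot: [1.0, -0.0, 0.0, 0.0]
ft_force: [0.3, -0.7, -1.2]
grip_width: 0.087
grip_force: 0.0
```

Emit:
arm_command:
  delta_rot:
    - [0, 0, 11.1]
    - [0, 0, 11.1]
    - [0, 0, 11.1]
    - [0, 0, 11.1]
    - [0, 0, 11.1]
    - [0, 0, 11.1]
    - [0, 0, 11.1]
    - [0, 0, 11.1]
    - [0, 0, 11.1]
    - [0, 0, 11.1]
    - [0, 0, 11.1]
    - [0, 0, 11.1]
  delta_pos:
    - [-0.076, -0.37, 0.04]
    - [-0.076, -0.37, 0.04]
    - [-0.076, -0.37, 0.04]
    - [-0.076, -0.37, 0.04]
    - [-0.076, -0.37, 0.04]
    - [-0.076, -0.37, 0.04]
    - [-0.076, -0.37, 0.04]
    - [-0.076, -0.37, 0.04]
    - [-0.076, -0.37, 0.04]
    - [-0.076, -0.37, 0.04]
    - [-0.076, -0.37, 0.04]
    - [-0.076, -0.37, 0.04]
  gripper: [-1, -1, -1, -1, -1, -1, -1, -1, -1, -1, -1, -1]

```text
time: 2.2
position: [0.424, 0.2193, 0.1595]
tool_rot: [0.995, -0.096, 0.0, 0.0]
ft_force: [-0.9, -0.5, 0.3]
grip_width: 0.0869
grip_force: 0.0
```

```bash
python3 - <<'E'
from h import *
a=cam('top');b=cam('side');o=status.get_obs();print(o['position'],proj(b,o['position']),proj(a,o['position']))
A=cv2.resize(a['pixels'][180:260,150:250],(500,400));B=cv2.resize(b['pixels'][160:260,220:345],(625,500),interpolation=3)
cv2.imwrite('pics/c3.png',B)
E
```

```text
[0.42466692 0.21814142 0.15966534] [280.8 195.3] [194.6 221.9]
```

View pics/c3.png

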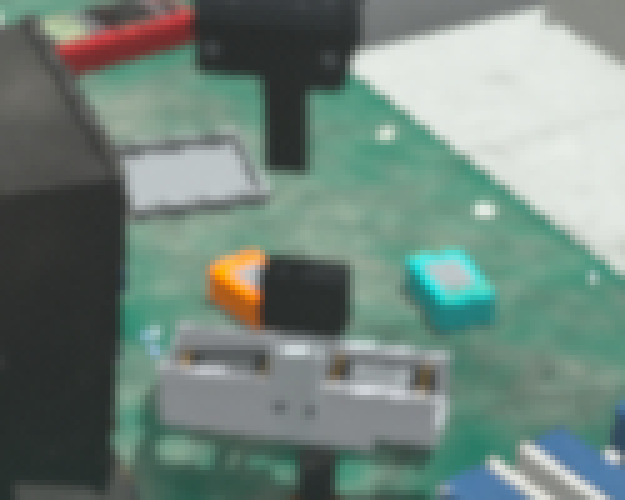

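The side view puts the gripper straight over the black block, at crop position (306,295) against fingers near (287,165). That fits the near finger's offset. I'll go down, grip and lift.

Emit:
arm_command:
  delta_rot:
    - [0, 0, 0]
    - [0, 0, 0]
    - [0, 0, 0]
    - [0, 0, 0]
    - [0, 0, 0]
    - [0, 0, 0]
    - [0, 0, 0]
    - [0, 0, 0]
    - [0, 0, 0]
    - [0, 0, 0]
    - [0, 0, 0]
    - [0, 0, 0]
  delta_pos:
    - [0, -0.002, 0.035]
    - [0, -0.002, 0.07]
    - [0, -0.002, 0.086]
    - [0, -0.002, 0.086]
    - [0, -0.002, 0.086]
    - [0, -0.002, 0.086]
    - [0, -0.002, 0.086]
    - [0, -0.002, 0.086]
    - [0, -0.002, 0.086]
    - [0, -0.002, 0.086]
    - [0, -0.002, 0.086]
    - [0, -0.002, 0.086]
  gripper: [-1, -1, -1, -1, 1, 1, 1, 1, 1, 1, 1, 1]
  grip_force: 50

```text
time: 3.3
position: [0.4245, 0.2215, 0.0738]
tool_rot: [0.995, -0.097, 0.0, -0.0]
ft_force: [0.3, -0.3, 0.4]
grip_width: 0.0418
grip_force: 0.0
```

Emit:
arm_command:
  delta_rot:
    - [0, 0, 0]
    - [0, 0, 0]
    - [0, 0, 0]
    - [0, 0, 0]
    - [0, 0, 0]
    - [0, 0, 0]
    - [0, 0, 0]
    - [0, 0, 0]
  delta_pos:
    - [0, 0, 0]
    - [0, 0, 0]
    - [0, 0, 0]
    - [0, 0, 0]
    - [0, 0, 0]
    - [0, 0, 0]
    - [0, 0, 0]
    - [0, 0, 0]
  gripper: [1, 1, 1, 1, 1, 1, 1, 1]

```text
time: 3.97
position: [0.4245, 0.2215, 0.0736]
tool_rot: [0.995, -0.097, 0.0, -0.0]
ft_force: [-0.8, 1.6, 1.3]
grip_width: 0.0223
grip_force: 50.0
```

Emit:
arm_command:
  delta_rot:
    - [0, 0, 0]
    - [0, 0, 0]
    - [0, 0, 0]
    - [0, 0, 0]
    - [0, 0, 0]
    - [0, 0, 0]
    - [0, 0, 0]
    - [0, 0, 0]
    - [0, 0, 0]
    - [0, 0, 0]
    - [0, 0, 0]
    - [0, 0, 0]
  delta_pos:
    - [0, 0, -0.004]
    - [0, 0, -0.01]
    - [0, 0, -0.02]
    - [0, 0, -0.03]
    - [0, 0, -0.04]
    - [0, 0, -0.05]
    - [0, 0, -0.06]
    - [0, 0, -0.07]
    - [0, 0, -0.078]
    - [0, 0, -0.08]
    - [0, 0, -0.08]
    - [0, 0, -0.08]
  gripper: [1, 1, 1, 1, 1, 1, 1, 1, 1, 1, 1, 1]

```text
time: 4.97
position: [0.4239, 0.2211, 0.1533]
tool_rot: [0.995, -0.097, -0.0, 0.0]
ft_force: [-0.5, 0.5, -6.4]
grip_width: 0.0219
grip_force: 50.0
```

```bash
python3 - <<'E'
from h import *
o=status.get_obs();print(o['moment'],o['ft_force'])
p1=[.415,.07,.155];print(delta(p1,2,0));print(delta([.6358,-.028,.155],15.5,0,p1,pose(2,0)))
b=cam('side');cv2.imwrite('pics/c4.png',cv2.resize(b['pixels'][150:250,220:345],(625,500),interpolation=3))
E
```

```text
[ 0.00552679 -0.01565076 -0.0071974 ] [-0.48945557  0.4679071  -6.35739289]
([0.02, 0.05, -13.1], [0.0203, 0.15, -0.0017])
([0.0, 0.0, -13.5], [0.2172, 0.1056, 0.0])
```

View pics/c4.png

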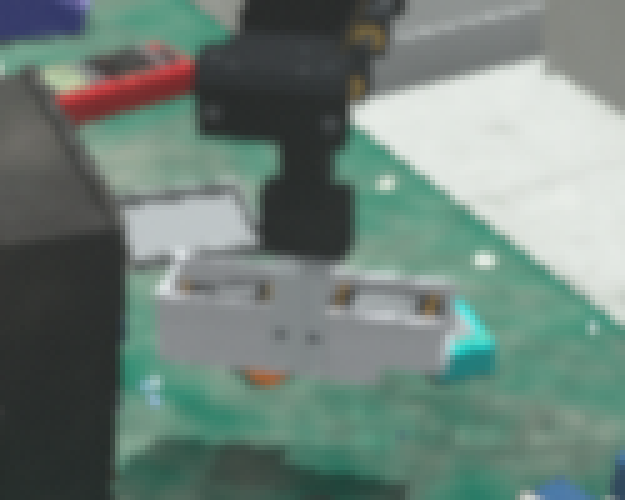

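The trough hangs level with both modules in it. Now I carry it round the front of the extractor.

Emit:
arm_command:
  delta_rot:
    - [0, 0, -0.3]
    - [0, 0, -1]
    - [0, 0, -2]
    - [0, 0, -3.5]
    - [0, 0, -5]
    - [0, 0, -6.5]
    - [0, 0, -8]
    - [0, 0, -9.5]
    - [0, 0, -11]
    - [0, 0, -12]
    - [0, 0, -12.8]
    - [0, 0, -13.1]
  delta_pos:
    - [0.001, 0.005, 0]
    - [0.003, 0.015, 0]
    - [0.005, 0.03, 0]
    - [0.007, 0.047, 0]
    - [0.009, 0.064, 0]
    - [0.011, 0.081, 0]
    - [0.013, 0.098, 0]
    - [0.015, 0.115, 0]
    - [0.017, 0.13, 0]
    - [0.019, 0.141, 0]
    - [0.02, 0.147, 0]
    - [0.02, 0.15, 0]
  gripper: [1, 1, 1, 1, 1, 1, 1, 1, 1, 1, 1, 1]

```text
time: 6.02
position: [0.4151, 0.069, 0.1532]
tool_rot: [1.0, 0.017, -0.0, 0.0]
ft_force: [-0.5, 0.9, -4.5]
grip_width: 0.022
grip_force: 50.0
```

Emit:
arm_command:
  delta_rot:
    - [0, 0, -0.2]
    - [0, 0, -0.8]
    - [0, 0, -2]
    - [0, 0, -3.4]
    - [0, 0, -4.8]
    - [0, 0, -6.2]
    - [0, 0, -7.6]
    - [0, 0, -9]
    - [0, 0, -10.5]
    - [0, 0, -12]
    - [0, 0, -13]
    - [0, 0, -13.5]
  delta_pos:
    - [0.002, 0.005, 0]
    - [0.006, 0.016, 0]
    - [0.014, 0.032, 0]
    - [0.028, 0.05, 0]
    - [0.046, 0.067, 0]
    - [0.068, 0.082, 0]
    - [0.092, 0.094, 0]
    - [0.118, 0.102, 0]
    - [0.144, 0.106, 0]
    - [0.168, 0.106, 0]
    - [0.188, 0.106, 0]
    - [0.2, 0.106, 0]
  gripper: [1, 1, 1, 1, 1, 1, 1, 1, 1, 1, 1, 1]

```text
time: 7.02
position: [0.6216, -0.0287, 0.1528]
tool_rot: [0.991, 0.135, 0.001, 0.0]
ft_force: [0.4, -0.3, -5.4]
grip_width: 0.022
grip_force: 50.0
```

```bash
cat >> h.py <<'E'
TR=np.array([.5317,-.057]);YAW=15.5
def lip(lx,lz,t,off=.08):  # TCP for lip at tray x=lx, height lz, tip t; TCP is at trough (0,0,.0736)
    t=np.radians(t);h=lx+off*np.cos(t)-.0596*np.sin(t);v=lz+off*np.sin(t)+.0596*np.cos(t)
    y=np.radians(YAW);return [TR[0]+h*np.cos(y),TR[1]+h*np.sin(y),v]
E
python3 - <<'E'
from h import *
o=status.get_obs();print(o['position'],o['moment'])
p=lip(.03,.05,0);print(p,delta(p,YAW,0));
for t in (0,2,4,6,8):q=lip(.03,.05-.0025*t,t);print(t,delta(q,YAW,t,p,pose(YAW,0)))
a=cam('top');b=cam('side')
A=cv2.resize(a['pixels'][130:240,230:350],(600,550),interpolation=3);cv2.imwrite('pics/c5.png',A)
E
```

```text
[ 0.62159228 -0.02874547  0.15282044] [ 0.01857318 -0.12141587  0.03039702]
[np.float64(0.6376993498529485), np.float64(-0.02760377863139175), np.float64(0.1096)] ([0.04, -0.11, 0.07], [0.0157, 0.0032, 0.0433])
0 ([0.0, 0.0, 0.0], [0.0, 0.0, 0.0])
2 ([0.0, 2.0, 0.0], [-0.0021, -0.0, 0.0022])
4 ([-0.0, 4.0, 0.0], [-0.0044, -0.0, 0.0046])
6 ([-0.0, 6.0, 0.0], [-0.0067, -0.0, 0.007])
8 ([0.0, 8.0, 0.0], [-0.0091, -0.0, 0.0094])
```

View pics/c5.png

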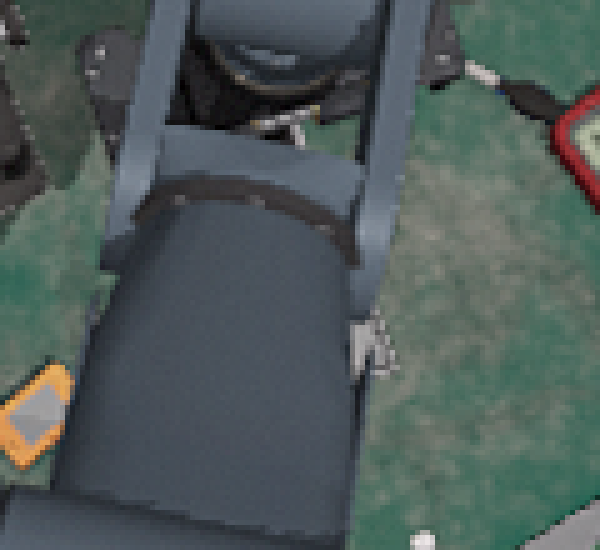

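The arm hides the trough in the top view: only the tray's near right corner shows, at crop position (375,350). From here I'll rely on the side view and the wrist moment.

Emit:
arm_command:
  delta_rot:
    - [0, 0, 0]
    - [0, 0, 0]
    - [0, 0, 0]
    - [0, 0, 0]
    - [0, 0, 0]
    - [0, 0, 0]
    - [0, 0, 0]
    - [0, 0, 0]
    - [0, 0, 0]
    - [0, 0, 0]
    - [0, 0, 0]
    - [0, 0, 0]
  delta_pos:
    - [0.001, 0, 0.003]
    - [0.004, 0.001, 0.01]
    - [0.007, 0.002, 0.018]
    - [0.01, 0.003, 0.026]
    - [0.013, 0.003, 0.034]
    - [0.015, 0.003, 0.04]
    - [0.016, 0.003, 0.043]
    - [0.016, 0.003, 0.043]
    - [0.016, 0.003, 0.043]
    - [0.016, 0.003, 0.043]
    - [0.016, 0.003, 0.043]
    - [0.016, 0.003, 0.043]
  gripper: [1, 1, 1, 1, 1, 1, 1, 1, 1, 1, 1, 1]

```text
time: 8.12
position: [0.6352, -0.0273, 0.1111]
tool_rot: [0.991, 0.135, 0.0, 0.0]
ft_force: [-0.3, -0.4, -5.2]
grip_width: 0.0223
grip_force: 50.0
```

```bash
python3 - <<'E'
from h import *
o=status.get_obs();print(o['position'],o['moment'],o['ft_force'])
p=o['position']
for t,z in((6,.035),(10,.026)):print(t,delta(lip(.03,z,t),YAW,t))
b=cam('side');print('lip,tray corners side px',proj(b,[*(TR+.03*np.array([.9636,.267])),.05]),[proj(b,[*(TR+np.array([x*.9636-y*.267,x*.267+y*.9636])),.014]) for x in(-.07,.07) for y in(-.048,.048)])
cv2.imwrite('pics/c6.png',cv2.resize(b['pixels'][130:230,200:325],(625,500),interpolation=3))
E
```

```text
[ 0.63524443 -0.02733716  0.11109502] [-0.00866359 -0.01326955  0.02984109] [-0.28193732 -0.43323346 -5.17715332]
6 ([0.03, 5.96, 0.0], [-0.0044, 0.0009, 0.0085])
10 ([0.03, 9.96, 0.0], [-0.0093, 0.0009, 0.0125])
lip,tray corners side px [242.1 185.4] [array([267.4, 185.2]), array([273.8, 197.7]), array([229.2, 189.7]), array([233.3, 202.7])]
```

View pics/c6.png

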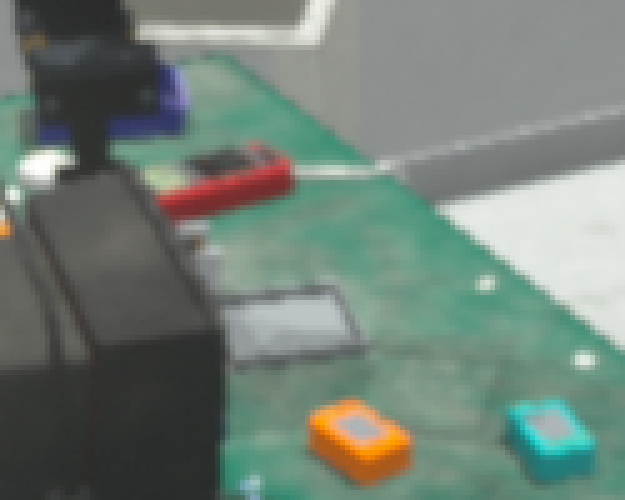

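The side view shows the mouth at crop (215,275), just over the tray's right part, with the front module's pins at (195,240). The predicted lip position was (210,277), so that agrees. Next I tip to 10° and lower.

Emit:
arm_command:
  delta_rot:
    - [0, 0.5, 0]
    - [0, 1.5, 0]
    - [0, 2.5, 0]
    - [0, 3.5, 0]
    - [0, 4.5, 0]
    - [0, 5.5, 0]
    - [0, 6.5, 0]
    - [0, 7.5, 0]
    - [0, 8.5, 0]
    - [0, 9.5, 0]
    - [0, 10, 0]
    - [0, 10, 0]
  delta_pos:
    - [0, 0, 0.001]
    - [-0.001, 0, 0.003]
    - [-0.002, 0, 0.004]
    - [-0.003, 0.001, 0.005]
    - [-0.004, 0.001, 0.007]
    - [-0.005, 0.001, 0.008]
    - [-0.006, 0.001, 0.009]
    - [-0.007, 0.001, 0.01]
    - [-0.008, 0.001, 0.011]
    - [-0.009, 0.001, 0.012]
    - [-0.009, 0.001, 0.0125]
    - [-0.009, 0.001, 0.0125]
  gripper: [1, 1, 1, 1, 1, 1, 1, 1, 1, 1, 1, 1]

```text
time: 9.17
position: [0.6256, -0.0306, 0.0979]
tool_rot: [0.987, 0.134, 0.086, -0.012]
ft_force: [-0.7, 1.0, -5.4]
grip_width: 0.0224
grip_force: 50.0
```

```bash
cat >> h.py <<'E'
def rep(tn,lz,lx=.03):
    o=status.get_obs();r=R.from_quat(o['tool_rot']);p=o['position']
    ax=r.as_matrix();t=np.degrees(np.arcsin(ax[2,0]));T=p+ax[:,0]*(-.08)+ax[:,2]*(.0596)
    print('tip',t.round(2),'lip',T.round(4),'tray x',((T[:2]-TR)@[.9636,.267]).round(4),'mom_y',o['moment'].round(4),o['ft_force'].round(2))
    for k in tn: print(k,delta(lip(lx,lz,k),YAW,k))
    b=cam('side');return b
E
python3 - <<'E'
from h import *
b=rep((12,14),.025);cv2.imwrite('pics/r10.png',b['pixels'][160:215,230:290])
E
```

```text
tip 9.93 lip [ 0.5595 -0.0489  0.0254] tray x 0.029 mom_y [-0.0509  0.3647 -0.0119] [-0.74  1.02 -5.4 ]
12 ([-0.04, 2.07, -0.02], [-0.0013, 0.0003, -0.0023])
14 ([-0.04, 4.07, -0.02], [-0.0035, 0.0003, -0.005])
```

Emit:
arm_command:
  delta_rot:
    - [0, 0.5, 0]
    - [0, 1, 0]
    - [0, 1.5, 0]
    - [0, 2, 0]
    - [0, 2.5, 0]
    - [0, 3, 0]
    - [0, 3, 0]
    - [0, 3, 0]
    - [0, 3, 0]
    - [0, 3, 0]
    - [0, 3, 0]
    - [0, 3, 0]
  delta_pos:
    - [0, 0, -0.001]
    - [-0.001, 0, -0.001]
    - [-0.001, 0, -0.002]
    - [-0.001, 0, -0.002]
    - [-0.002, 0, -0.003]
    - [-0.002, 0, -0.0035]
    - [-0.002, 0, -0.0035]
    - [-0.002, 0, -0.0035]
    - [-0.002, 0, -0.0035]
    - [-0.002, 0, -0.0035]
    - [-0.002, 0, -0.0035]
    - [-0.002, 0, -0.0035]
  gripper: [1, 1, 1, 1, 1, 1, 1, 1, 1, 1, 1, 1]

```text
time: 10.22
position: [0.6242, -0.0313, 0.1011]
tool_rot: [0.984, 0.134, 0.112, -0.015]
ft_force: [-0.3, -0.3, -6.0]
grip_width: 0.0225
grip_force: 50.0
```

```bash
python3 - <<'E'
from h import *
b=rep((15,),.025);c=b['pixels'][160:215,225:285];cv2.imwrite('pics/r13.png',c)
cv2.imwrite('pics/v1.png',np.hstack([cv2.resize(x,(396,363),interpolation=3) for x in (cv2.imread('pics/r10.png'),c)]))
E
```

```text
tip 13.0 lip [ 0.562  -0.0485  0.025 ] tray x 0.0315 mom_y [-0.1546  0.4525 -0.0177] [-0.34 -0.29 -5.97]
15 ([-0.0, 2.0, 0.01], [-0.0036, 0.0001, -0.0031])
```

View pics/v1.png

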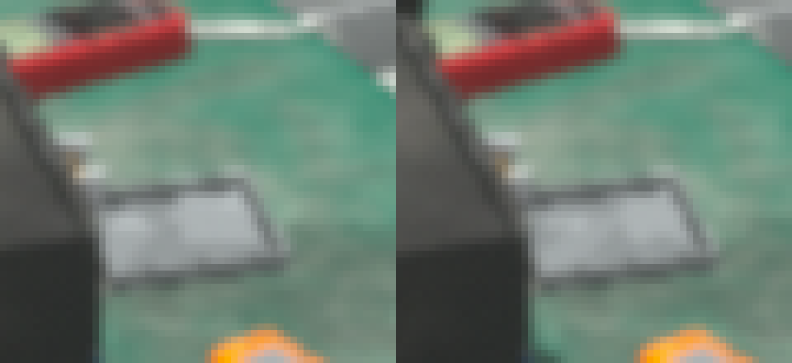

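There's no slide at 13°: the two halves of the picture look the same, with the mouth at (90,155) and the tray floor clear. From here I'll use dark-pixel counts in the tray area and the wrist moment.

Emit:
arm_command:
  delta_rot:
    - [0, 0.5, 0]
    - [0, 1, 0]
    - [0, 1.5, 0]
    - [0, 2, 0]
    - [0, 2, 0]
    - [0, 2, 0]
    - [0, 2, 0]
    - [0, 2, 0]
    - [0, 2, 0]
    - [0, 2, 0]
  delta_pos:
    - [-0.001, 0, -0.001]
    - [-0.002, 0, -0.002]
    - [-0.003, 0, -0.0025]
    - [-0.0035, 0, -0.003]
    - [-0.0035, 0, -0.003]
    - [-0.0035, 0, -0.003]
    - [-0.0035, 0, -0.003]
    - [-0.0035, 0, -0.003]
    - [-0.0035, 0, -0.003]
    - [-0.0035, 0, -0.003]
  gripper: [1, 1, 1, 1, 1, 1, 1, 1, 1, 1]

```text
time: 11.1
position: [0.6203, -0.0324, 0.1033]
tool_rot: [0.982, 0.134, 0.129, -0.018]
ft_force: [-0.1, 0.1, -5.4]
grip_width: 0.0222
grip_force: 50.0
```

```bash
cat >> h.py <<'E'
def dark(b):
    g=b['pixels'] if isinstance(b,dict) else b
    m=g[180:206,244:278].max(2);print('dark',(m<75).sum(),'leftmost',np.where((m<75).any(0))[0].max()+244 if (m<75).any() else None)
E
python3 - <<'E'
from h import *
dark(cv2.imread('pics/s0.png'))
b=rep((17,),.025);dark(b)
E
```

```text
dark 7 leftmost 244
tip 15.01 lip [ 0.5607 -0.0489  0.025 ] tray x 0.0301 mom_y [-0.1174  0.4558  0.0359] [-0.13  0.1  -5.4 ]
17 ([-0.0, 1.99, 0.01], [-0.0023, 0.0, -0.0028])
dark 9 leftmost 244
```

Emit:
arm_command:
  delta_rot:
    - [0, 0.5, 0]
    - [0, 1, 0]
    - [0, 1.5, 0]
    - [0, 2, 0]
    - [0, 2, 0]
    - [0, 2, 0]
    - [0, 2, 0]
    - [0, 2, 0]
    - [0, 2, 0]
    - [0, 2, 0]
  delta_pos:
    - [-0.001, 0, -0.001]
    - [-0.002, 0, -0.002]
    - [-0.002, 0, -0.0025]
    - [-0.0025, 0, -0.003]
    - [-0.0025, 0, -0.003]
    - [-0.0025, 0, -0.003]
    - [-0.0025, 0, -0.003]
    - [-0.0025, 0, -0.003]
    - [-0.0025, 0, -0.003]
    - [-0.0025, 0, -0.003]
  gripper: [1, 1, 1, 1, 1, 1, 1, 1, 1, 1]

```text
time: 11.98
position: [0.6172, -0.0332, 0.1055]
tool_rot: [0.98, 0.133, 0.146, -0.02]
ft_force: [-0.1, -0.4, -6.6]
grip_width: 0.0223
grip_force: 50.0
```

```bash
python3 - <<'E'
from h import *
b=rep((19,),.025);dark(b);cv2.imwrite('pics/r17.png',b['pixels'])
E
```

```text
tip 17.0 lip [ 0.5603 -0.049   0.0251] tray x 0.0297 mom_y [-0.1711  0.5578  0.0246] [-0.14 -0.4  -6.62]
19 ([0.0, 2.0, 0.01], [-0.0019, 0.0, -0.0025])
dark 9 leftmost 244
```

Emit:
arm_command:
  delta_rot:
    - [0, 0.5, 0]
    - [0, 1, 0]
    - [0, 1.5, 0]
    - [0, 2, 0]
    - [0, 2, 0]
    - [0, 2, 0]
    - [0, 2, 0]
    - [0, 2, 0]
    - [0, 2, 0]
    - [0, 2, 0]
  delta_pos:
    - [-0.001, 0, -0.001]
    - [-0.0015, 0, -0.002]
    - [-0.002, 0, -0.0025]
    - [-0.002, 0, -0.0025]
    - [-0.002, 0, -0.0025]
    - [-0.002, 0, -0.0025]
    - [-0.002, 0, -0.0025]
    - [-0.002, 0, -0.0025]
    - [-0.002, 0, -0.0025]
    - [-0.002, 0, -0.0025]
  gripper: [1, 1, 1, 1, 1, 1, 1, 1, 1, 1]

```text
time: 12.87
position: [0.6147, -0.0339, 0.1074]
tool_rot: [0.977, 0.133, 0.164, -0.022]
ft_force: [-0.3, 0.2, -5.4]
grip_width: 0.0223
grip_force: 50.0
```

```bash
python3 - <<'E'
from h import *
b=rep((21,),.025);dark(b);cv2.imwrite('pics/r19.png',b['pixels'])
E
```

```text
tip 19.01 lip [ 0.5605 -0.049   0.025 ] tray x 0.0299 mom_y [-0.1185  0.5976  0.0361] [-0.35  0.17 -5.37]
21 ([0.0, 1.99, 0.01], [-0.002, 0.0, -0.0027])
dark 9 leftmost 244
```

Emit:
arm_command:
  delta_rot:
    - [0, 0.5, 0]
    - [0, 1, 0]
    - [0, 1.5, 0]
    - [0, 2, 0]
    - [0, 2, 0]
    - [0, 2, 0]
    - [0, 2, 0]
    - [0, 2, 0]
    - [0, 2, 0]
    - [0, 2, 0]
  delta_pos:
    - [-0.001, 0, -0.001]
    - [-0.0015, 0, -0.002]
    - [-0.002, 0, -0.0025]
    - [-0.002, 0, -0.0025]
    - [-0.002, 0, -0.0025]
    - [-0.002, 0, -0.0025]
    - [-0.002, 0, -0.0025]
    - [-0.002, 0, -0.0025]
    - [-0.002, 0, -0.0025]
    - [-0.002, 0, -0.0025]
  gripper: [1, 1, 1, 1, 1, 1, 1, 1, 1, 1]

```text
time: 13.75
position: [0.6121, -0.0347, 0.1091]
tool_rot: [0.974, 0.133, 0.181, -0.025]
ft_force: [-0.5, -0.7, -5.1]
grip_width: 0.0222
grip_force: 50.0
```

```bash
python3 - <<'E'
from h import *
b=rep((23,),.025);dark(b);cv2.imwrite('pics/r21.png',b['pixels'])
E
```

```text
tip 21.01 lip [ 0.5607 -0.0489  0.0248] tray x 0.0301 mom_y [-0.1183  0.7073  0.0396] [-0.51 -0.69 -5.14]
23 ([-0.0, 1.99, 0.01], [-0.0022, 0.0, -0.003])
dark 9 leftmost 244
```

Emit:
arm_command:
  delta_rot:
    - [0, 0.5, 0]
    - [0, 1, 0]
    - [0, 1.5, 0]
    - [0, 2, 0]
    - [0, 2, 0]
    - [0, 2, 0]
    - [0, 2, 0]
    - [0, 2, 0]
    - [0, 2, 0]
    - [0, 2, 0]
  delta_pos:
    - [-0.001, 0, -0.001]
    - [-0.0015, 0, -0.002]
    - [-0.002, 0, -0.003]
    - [-0.002, 0, -0.003]
    - [-0.002, 0, -0.003]
    - [-0.002, 0, -0.003]
    - [-0.002, 0, -0.003]
    - [-0.002, 0, -0.003]
    - [-0.002, 0, -0.003]
    - [-0.002, 0, -0.003]
  gripper: [1, 1, 1, 1, 1, 1, 1, 1, 1, 1]

```text
time: 14.63
position: [0.6093, -0.0355, 0.1112]
tool_rot: [0.971, 0.132, 0.198, -0.027]
ft_force: [0.3, 0.3, -5.8]
grip_width: 0.0221
grip_force: 50.0
```

```bash
python3 - <<'E'
from h import *
b=rep((25,),.025);dark(b);cv2.imwrite('pics/r23.png',b['pixels'])
print(b['pixels'][183:200:2,236:256:2].max(2))
E
```

```text
tip 23.01 lip [ 0.5608 -0.0489  0.0251] tray x 0.0302 mom_y [-0.1574  0.7328  0.0332] [ 0.29  0.29 -5.78]
25 ([0.0, 1.99, 0.01], [-0.0023, 0.0, -0.0027])
dark 9 leftmost 244
[[ 79  98 115 103 133 163 164 158 152 150]
 [ 69  79  97 110 136 159 162 163 158 155]
 [ 76  65  86 126 137 140 154 152 145 139]
 [ 77  67  73  98 132 126 113 112 108 101]
 [ 79  76  69  85 117 138 153 153 154 151]
 [ 78  79  76  78 121 168 179 163 167 174]
 [ 73  73  71  66  95 154 169 160 158 159]
 [ 52  51  49  49  71 147 156 157 157 157]
 [ 47  47  45  46  62 133 154 161 154 166]]
```

Emit:
arm_command:
  delta_rot:
    - [0, 0.5, 0]
    - [0, 1, 0]
    - [0, 1.5, 0]
    - [0, 2, 0]
    - [0, 2, 0]
    - [0, 2, 0]
    - [0, 2, 0]
    - [0, 2, 0]
    - [0, 2, 0]
    - [0, 2, 0]
  delta_pos:
    - [-0.001, 0, -0.001]
    - [-0.0015, 0, -0.002]
    - [-0.002, 0, -0.003]
    - [-0.002, 0, -0.003]
    - [-0.002, 0, -0.003]
    - [-0.002, 0, -0.003]
    - [-0.002, 0, -0.003]
    - [-0.002, 0, -0.003]
    - [-0.002, 0, -0.003]
    - [-0.002, 0, -0.003]
  gripper: [1, 1, 1, 1, 1, 1, 1, 1, 1, 1]

```text
time: 15.52
position: [0.6063, -0.0363, 0.1131]
tool_rot: [0.967, 0.132, 0.214, -0.029]
ft_force: [-0.2, 0.4, -5.7]
grip_width: 0.0225
grip_force: 50.0
```

```bash
python3 - <<'E'
from h import *
b=rep((27,),.025);dark(b);cv2.imwrite('pics/r25.png',b['pixels'])
print(b['pixels'][183:200:2,236:256:2].max(2))
E
```

```text
tip 25.0 lip [ 0.5608 -0.0489  0.0253] tray x 0.0302 mom_y [-0.2048  0.7805  0.0518] [-0.19  0.37 -5.73]
27 ([0.0, 2.0, 0.01], [-0.0024, 0.0, -0.0025])
dark 9 leftmost 244
[[ 79  94 112 102 137 159 162 158 152 149]
 [ 69  80 109 126 133 153 161 164 158 155]
 [ 76  65  86 125 134 140 160 153 146 139]
 [ 77  67  74  98 131 128 115 115 109 103]
 [ 79  76  69  86 119 143 155 170 155 159]
 [ 79  80  77  78 121 170 179 179 168 164]
 [ 74  72  72  66  94 153 166 169 158 156]
 [ 51  49  49  49  71 147 156 158 158 157]
 [ 47  46  47  46  61 121 135 151 157 162]]
```

Emit:
arm_command:
  delta_rot:
    - [0, 0.5, 0]
    - [0, 1, 0]
    - [0, 1.5, 0]
    - [0, 2, 0]
    - [0, 2, 0]
    - [0, 2, 0]
    - [0, 2, 0]
    - [0, 2, 0]
    - [0, 2, 0]
    - [0, 2, 0]
  delta_pos:
    - [-0.001, 0, -0.001]
    - [-0.0015, 0, -0.002]
    - [-0.002, 0, -0.002]
    - [-0.0025, 0, -0.0025]
    - [-0.0025, 0, -0.0025]
    - [-0.0025, 0, -0.0025]
    - [-0.0025, 0, -0.0025]
    - [-0.0025, 0, -0.0025]
    - [-0.0025, 0, -0.0025]
    - [-0.0025, 0, -0.0025]
  gripper: [1, 1, 1, 1, 1, 1, 1, 1, 1, 1]

```text
time: 16.4
position: [0.6032, -0.0372, 0.1144]
tool_rot: [0.963, 0.131, 0.231, -0.031]
ft_force: [0.2, -0.4, -4.8]
grip_width: 0.0223
grip_force: 50.0
```

```bash
python3 - <<'E'
from h import *
b=rep((29,),.025);dark(b);cv2.imwrite('pics/r27.png',b['pixels'])
print(b['pixels'][183:200:2,236:256:2].max(2))
E
```

```text
tip 27.01 lip [ 0.5606 -0.049   0.025 ] tray x 0.03 mom_y [-0.2283  0.8001  0.0741] [ 0.2  -0.36 -4.75]
29 ([0.0, 1.99, 0.02], [-0.0021, 0.0, -0.0028])
dark 9 leftmost 244
[[ 80  93 101  85 128 149 155 157 152 150]
 [ 68  80 106 123 130 149 152 159 158 155]
 [ 77  65  86 125 135 137 150 156 147 139]
 [ 77  67  72  97 131 132 117 117 112 101]
 [ 79  76  68  86 118 141 155 172 169 153]
 [ 78  80  76  78 118 163 179 180 179 163]
 [ 74  72  70  65  93 151 166 178 173 159]
 [ 52  51  47  48  71 147 155 155 156 158]
 [ 47  45  46  46  61 121 119 101 109 146]]
```

Emit:
arm_command:
  delta_rot:
    - [0, 0.5, 0]
    - [0, 1, 0]
    - [0, 1.5, 0]
    - [0, 2, 0]
    - [0, 2, 0]
    - [0, 2, 0]
    - [0, 2, 0]
    - [0, 2, 0]
    - [0, 2, 0]
    - [0, 2, 0]
  delta_pos:
    - [-0.001, 0, -0.001]
    - [-0.0015, 0, -0.002]
    - [-0.002, 0, -0.0025]
    - [-0.002, 0, -0.003]
    - [-0.002, 0, -0.003]
    - [-0.002, 0, -0.003]
    - [-0.002, 0, -0.003]
    - [-0.002, 0, -0.003]
    - [-0.002, 0, -0.003]
    - [-0.002, 0, -0.003]
  gripper: [1, 1, 1, 1, 1, 1, 1, 1, 1, 1]

```text
time: 17.28
position: [0.6001, -0.038, 0.1161]
tool_rot: [0.959, 0.131, 0.248, -0.034]
ft_force: [0.5, 0.7, -4.3]
grip_width: 0.022
grip_force: 50.0
```

```bash
python3 - <<'E'
from h import *
b=rep((31,),.025);dark(b);cv2.imwrite('pics/r29.png',b['pixels'])
print(b['pixels'][183:200:2,236:256:2].max(2))
E
```

```text
tip 29.01 lip [ 0.5606 -0.049   0.0252] tray x 0.03 mom_y [-0.2132  0.9061 -0.0046] [ 0.49  0.74 -4.3 ]
31 ([0.0, 1.99, 0.01], [-0.0022, 0.0, -0.0025])
dark 9 leftmost 244
[[ 79  94 106  84 120 149 152 149 151 149]
 [ 69  79 104 128 123 143 153 155 155 155]
 [ 76  65  86 125 135 135 147 153 147 139]
 [ 76  66  72  97 132 135 119 117 112 104]
 [ 79  75  69  85 118 141 157 172 171 170]
 [ 78  80  76  78 119 163 178 177 179 178]
 [ 73  73  70  65  93 152 165 173 178 170]
 [ 51  50  48  47  71 146 156 157 159 155]
 [ 46  47  45  46  61 131 152 150 132 113]]
```

Emit:
arm_command:
  delta_rot:
    - [0, 0.5, 0]
    - [0, 1, 0]
    - [0, 1.5, 0]
    - [0, 2, 0]
    - [0, 2, 0]
    - [0, 2, 0]
    - [0, 2, 0]
    - [0, 2, 0]
    - [0, 2, 0]
    - [0, 2, 0]
  delta_pos:
    - [-0.001, 0, -0.001]
    - [-0.0015, 0, -0.002]
    - [-0.002, 0, -0.0025]
    - [-0.002, 0, -0.0025]
    - [-0.002, 0, -0.0025]
    - [-0.002, 0, -0.0025]
    - [-0.002, 0, -0.0025]
    - [-0.002, 0, -0.0025]
    - [-0.002, 0, -0.0025]
    - [-0.002, 0, -0.0025]
  gripper: [1, 1, 1, 1, 1, 1, 1, 1, 1, 1]

```text
time: 18.17
position: [0.5973, -0.0388, 0.1174]
tool_rot: [0.955, 0.13, 0.265, -0.036]
ft_force: [-0.9, 0.5, -5.6]
grip_width: 0.022
grip_force: 50.0
```

```bash
python3 - <<'E'
from h import *
b=rep((33,),.025);dark(b);cv2.imwrite('pics/r31.png',b['pixels']);print(proj(b,[.5606,-.049,.025]))
print(b['pixels'][183:200:2,236:276:2].max(2))
E
```

```text
tip 31.01 lip [ 0.5608 -0.049   0.0251] tray x 0.0302 mom_y [-0.2375  0.953  -0.0273] [-0.94  0.5  -5.63]
33 ([0.01, 1.99, 0.01], [-0.0023, -0.0, -0.0028])
dark 9 leftmost 244
[242.4 191.8]
[[ 80  95 112  94 103 144 153 148 143 149 150 147 147 151 153 149 150 153
  153 153]
 [ 69  80 107 132 129 150 149 149 150 154 158 156 148 145 156 156 153 151
  145 143]
 [ 76  65  86 125 136 140 143 147 144 139 140 137 120 107 113 117 139 137
  131 127]
 [ 77  67  73  97 132 135 121 117 112 105 122 132 136 127 136 129 119 133
  134 131]
 [ 78  76  68  85 118 143 157 172 171 172 175 165 172 175 159 152 123 131
  140 137]
 [ 78  79  76  78 119 164 179 177 176 181 179 165 163 170 158 156 133 117
  141 134]
 [ 74  73  71  65  93 152 165 172 176 179 170 156 156 157 157 156 149 112
  150 135]
 [ 52  49  48  48  70 147 156 158 159 165 168 167 159 157 162 153 148 138
  148 136]
 [ 46  46  46  47  61 132 152 152 147 147 153 152 129 110 117 114 108 109
  112 127]]
```

Emit:
arm_command:
  delta_rot:
    - [0, 0.5, 0]
    - [0, 1, 0]
    - [0, 1.5, 0]
    - [0, 2, 0]
    - [0, 2, 0]
    - [0, 2, 0]
    - [0, 2, 0]
    - [0, 2, 0]
    - [0, 2, 0]
    - [0, 2, 0]
    - [0, 2, 0]
    - [0, 2, 0]
  delta_pos:
    - [-0.001, 0, -0.001]
    - [-0.0015, 0, -0.002]
    - [-0.002, 0, -0.0025]
    - [-0.002, 0, -0.003]
    - [-0.002, 0, -0.003]
    - [-0.002, 0, -0.003]
    - [-0.002, 0, -0.003]
    - [-0.002, 0, -0.003]
    - [-0.002, 0, -0.003]
    - [-0.002, 0, -0.003]
    - [-0.002, 0, -0.003]
    - [-0.002, 0, -0.003]
  gripper: [1, 1, 1, 1, 1, 1, 1, 1, 1, 1, 1, 1]

```text
time: 19.22
position: [0.5942, -0.0397, 0.119]
tool_rot: [0.95, 0.129, 0.282, -0.038]
ft_force: [0.1, -0.3, -6.0]
grip_width: 0.0222
grip_force: 50.0
```

```bash
python3 - <<'E'
from h import *
b=rep((34,),.025);dark(b);cv2.imwrite('pics/r33.png',b['pixels'])
a=cv2.imread('pics/r13.png')
f=lambda n:cv2.resize(cv2.imread(n)[165:210,215:275],(396,297),interpolation=3)
cv2.imwrite('pics/v2.png',np.vstack([np.hstack([f('pics/r17.png'),f('pics/r25.png')]),np.hstack([f('pics/r29.png'),f('pics/r33.png')])]))
E
```

```text
tip 33.02 lip [ 0.5609 -0.0489  0.0255] tray x 0.0303 mom_y [-0.2917  1.1565 -0.0741] [ 0.1  -0.27 -6.03]
34 ([0.01, 0.98, 0.01], [-0.0015, -0.0, -0.0011])
dark 48 leftmost 254
```

The front module is sliding: 48 dark pixels, and the moment has jumped. I hold this angle.

Emit:
arm_command:
  delta_rot:
    - [0, 0, 0]
    - [0, 0, 0]
    - [0, 0, 0]
    - [0, 0, 0]
    - [0, 0, 0]
    - [0, 0, 0]
  delta_pos:
    - [0, 0, 0]
    - [0, 0, 0]
    - [0, 0, 0]
    - [0, 0, 0]
    - [0, 0, 0]
    - [0, 0, 0]
  gripper: [1, 1, 1, 1, 1, 1]

```text
time: 19.77
position: [0.5941, -0.0397, 0.1189]
tool_rot: [0.95, 0.129, 0.281, -0.038]
ft_force: [0.9, 0.0, -3.8]
grip_width: 0.0224
grip_force: 50.0
```

```bash
python3 - <<'E'
from h import *
b=rep((34,),.025);dark(b);cv2.imwrite('pics/h1.png',b['pixels'])
print((b['pixels'][180:206,236:280].max(2)<75).astype(int).sum(0))
E
```

```text
tip 33.01 lip [ 0.5607 -0.049   0.0253] tray x 0.0301 mom_y [-0.2082  0.8562  0.0236] [ 0.88  0.01 -3.82]
34 ([0.0, 0.99, 0.0], [-0.0013, -0.0, -0.0012])
dark 50 leftmost 254
[14 16 16 16 15 15 13 11 10  2  0  1  4  6  7  6  7  5  2  0  0  0  0  0
  0  0  0  0  0  0  0  0  0  0  0  0  0  0  0  0  0  0  0  0]
```

```bash
python3 - <<'E'
from h import *
g=cv2.imread('pics/h1.png')
for y in range(176,204): print(y,' '.join('%3d'%v for v in g[y,232:266].max(1)))
b=viewer.camera('side')
for d in (0,.03,.06): 
  for z in(.004,.028): print(d,z,[proj(b,[*(TR+np.array([(.03-d)*.9636-y*.267,(.03-d)*.267+y*.9636])),z]).tolist() for y in(-.018,.018)])
E
```

```text
176  79  89  97 117 141 151 152 151 151 152 153 154 154 154 154 155 155 153 151 150 148 147 147 150 152 154 154 155 153 151 150 150 150 151
177  76  86  95 109 136 151 152 152 155 158 159 158 155 156 156 156 156 155 154 151 149 150 152 153 153 153 153 153 150 150 150 151 152 151
178  77  81  90  97 115 136 145 150 156 163 165 160 157 157 159 160 160 158 155 152 152 153 155 154 154 152 151 149 148 149 150 151 151 150
179  82  74  78  87  98 116 133 141 147 152 155 155 157 164 167 166 164 162 158 156 155 155 156 155 154 152 150 149 147 149 150 152 151 150
180  86  74  70  80  93 105 120 130 126 120 124 134 150 171 178 172 166 164 161 159 156 154 153 153 153 153 151 149 148 147 150 151 152 150
181  87  79  71  78  91  97 104 113 103  83  84 106 130 161 176 171 165 161 158 155 152 149 148 149 151 151 150 147 145 146 148 150 150 148
182  86  82  74  73  87  95  95  97  90  70  63  84 108 129 150 159 159 156 152 149 146 143 143 145 147 148 147 145 146 147 150 151 150 147
183  85  82  76  71  80  91  95 104 107  95  78  83 110 122 130 145 147 149 148 146 142 140 140 144 149 149 148 147 146 
[... 2377 characters left out ...]
08 106 102 100  98  99
201  48  47  46  45  45  44  44  46  45  44  44  46  54  76  94  98  99 100 100  99  97  95  95  94  95  97  96  94  93  91  90  91  92  92
202  47  46  46  46  45  46  45  45  45  45  45  47  58  87 101  97  93  95  95  95  93  91  89  88  88  92  92  89  87  85  84  86  88  88
203  46  45  45  45  45  45  44  44  44  44  44  47  62  96 109  96  90  91  92  91  90  87  85  83  86  90  90  86  84  83  82  83  84  86
0 0.004 [[241.8, 194.7], [243.6, 199.6]]
0 0.028 [[241.5, 188.7], [243.3, 193.5]]
0.03 0.004 [[250.1, 193.7], [252.1, 198.5]]
0.03 0.028 [[249.9, 187.7], [251.9, 192.4]]
0.06 0.004 [[258.4, 192.7], [260.6, 197.5]]
0.06 0.028 [[258.3, 186.7], [260.4, 191.4]]
```

The module slid out with its nose at (253,196) on the tray floor. Its tail still rests on the lip, with the trough sheet along it at about 33°. The hand now bears 3.8 N. I'll hold the angle and draw the trough back along its own axis, then level, so that the tail comes down.

Emit:
arm_command:
  delta_rot:
    - [0, 0, 0]
    - [0, 0, 0]
    - [0, 0, 0]
    - [0, 0, 0]
    - [0, 0, 0]
    - [0, 0, 0]
    - [0, 0, 0]
    - [0, 0, 0]
    - [0, 0, 0]
    - [0, 0, 0]
    - [0, 0, 0]
    - [0, 0, 0]
  delta_pos:
    - [0.001, 0, 0]
    - [0.003, 0, 0]
    - [0.006, 0, 0]
    - [0.009, 0, 0]
    - [0.012, 0, 0]
    - [0.015, 0, 0.002]
    - [0.018, 0, 0.004]
    - [0.021, 0, 0.006]
    - [0.025, 0, 0.008]
    - [0.029, 0, 0.011]
    - [0.033, 0, 0.013]
    - [0.035, 0, 0.015]
  gripper: [1, 1, 1, 1, 1, 1, 1, 1, 1, 1, 1, 1]

```text
time: 20.87
position: [0.6312, -0.0296, 0.1257]
tool_rot: [0.95, 0.129, 0.282, -0.038]
ft_force: [1.0, 0.3, -4.4]
grip_width: 0.0224
grip_force: 50.0
```

```bash
python3 - <<'E'
from h import *
b=rep((),.025);dark(b);g=b['pixels'];cv2.imwrite('pics/h2.png',g)
for y in range(182,204): print(y,' '.join('%3d'%v for v in g[y,236:270].max(1)))
E
```

```text
tip 33.05 lip [ 0.5979 -0.0388  0.0321] tray x 0.0686 mom_y [-0.2225  0.8375  0.001 ] [ 1.03  0.31 -4.42]
dark 37 leftmost 250
182  87  98 109 139 161 164 165 166 166 166 166 166 164 161 157 154 151 148 148 148 148 149 147 146 147 148 150 152 150 147 146 148 149 152
183  79  92 101 127 151 157 159 160 162 165 166 166 164 161 159 156 152 149 149 149 151 150 149 147 147 149 152 153 152 151 149 149 150 152
184  71  81  92 113 136 149 154 157 162 165 167 165 164 163 162 160 157 154 154 155 156 155 152 149 147 148 150 153 156 155 154 152 153 155
185  69  71  80  94 115 138 153 159 162 165 167 165 164 164 163 162 159 156 155 157 159 158 156 152 148 146 146 150 157 158 156 154 155 158
186  74  67  71  80  96 125 148 156 159 161 163 160 158 158 160 158 156 153 154 156 156 156 154 149 141 133 132 137 144 145 143 147 155 159
187  76  70  65  73  87 112 136 148 153 153 149 143 140 143 147 148 146 140 139 142 140 138 138 133 120 111 108 110 113 116 118 134 151 155
188  77  71  65  67  81  94 115 136 144 140 126 111 108 118 124 127 123 115 111 110 111 113 116 115 109 104 101 104 114 121 118 122 1
[... 1406 characters left out ...]

199  47  47  46  47  46  46  47  49  59  90 123 137 137 136 133 133 133 133 136 142 148 146 140 134 128 126 135 146 146 140 137 128 114 108
200  47  46  47  46  46  45  45  47  56  87 123 142 144 143 140 129 113 106 107 112 116 117 114 111 107 104 106 110 110 109 110 108 105 101
201  47  47  47  46  47  45  45  47  55  81 108 116 113 113 114 109 102  96  95  94  95  98  98  97  95  94  95  98  99 103 110 117 119 118
202  46  46  47  46  45  45  45  47  59  87 104  99  95  95  97  96  95  92  89  87  89  91  93  92  90  92 100 113 118 120 127 134 137 136
203  46  46  46  46  46  44  45  47  63  97 110  96  90  91  92  91  88  85  82  80  83  86  88  87  87  90 104 124 136 138 138 138 138 137
```

The front of the module now stands upright near column 250, with its bottom edge level at row 197. The hand bears 4.4 N, so the module is out and down. I back off further along the slope, then level the trough.

Emit:
arm_command:
  delta_rot:
    - [0, 0, 0]
    - [0, 0, 0]
    - [0, 0, 0]
    - [0, 0, 0]
    - [0, 0, 0]
    - [0, 0, 0]
    - [0, -1, 0]
    - [0, -3, 0]
    - [0, -6, 0]
    - [0, -9, 0]
    - [0, -12, 0]
    - [0, -15, 0]
  delta_pos:
    - [0.002, 0, -0.001]
    - [0.006, 0, -0.002]
    - [0.011, 0, -0.004]
    - [0.016, 0, -0.006]
    - [0.021, 0, -0.009]
    - [0.026, 0, -0.012]
    - [0.03, 0, -0.015]
    - [0.033, 0, -0.018]
    - [0.035, 0, -0.021]
    - [0.035, 0, -0.024]
    - [0.035, 0, -0.027]
    - [0.035, 0, -0.03]
  gripper: [1, 1, 1, 1, 1, 1, 1, 1, 1, 1, 1, 1]

```text
time: 21.92
position: [0.6415, -0.0261, 0.1697]
tool_rot: [0.979, 0.133, 0.153, -0.021]
ft_force: [0.0, 0.6, -4.0]
grip_width: 0.0222
grip_force: 50.0
```

Emit:
arm_command:
  delta_rot:
    - [0, -3, 0]
    - [0, -6, 0]
    - [0, -9, 0]
    - [0, -12, 0]
    - [0, -15, 0]
    - [0, -17, 0]
    - [0, -18, 0]
    - [0, -18, 0]
    - [0, -18, 0]
    - [0, -18, 0]
  delta_pos:
    - [0, 0, -0.003]
    - [0, 0, -0.004]
    - [0, 0, -0.004]
    - [0, 0, -0.004]
    - [0, 0, -0.004]
    - [0, 0, -0.004]
    - [0, 0, -0.004]
    - [0, 0, -0.004]
    - [0, 0, -0.004]
    - [0, 0, -0.004]
  gripper: [1, 1, 1, 1, 1, 1, 1, 1, 1, 1]

```text
time: 22.75
position: [0.6406, -0.0264, 0.1731]
tool_rot: [0.991, 0.135, -0.0, -0.0]
ft_force: [-0.2, 0.0, -3.8]
grip_width: 0.0221
grip_force: 50.0
```

```bash
python3 - <<'E'
from h import *
b=rep((),.025);dark(b);g=b['pixels'];cv2.imwrite('pics/h3.png',g);o=status.get_obs();print(o['position'])
p1=[.41,.07,.16];print(delta(p1,2,0));print(delta([.423,.221,.155],-11.1,0,p1,pose(2,0)))
a=cam('top')['pixels'];cv2.imwrite('pics/t3.png',a)
E
```

```text
tip -0.04 lip [ 0.5635 -0.0477  0.1136] tray x 0.0331 mom_y [ 0.0683  0.1152 -0.027 ] [-0.16  0.04 -3.77]
dark 37 leftmost 250
[ 0.64063783 -0.02654061  0.17319866]
([-0.03, 0.04, 13.47], [-0.1965, -0.1546, 0.0134])
([0.0, -0.0, 13.1], [0.0183, -0.1505, 0.005])
```

Emit:
arm_command:
  delta_rot:
    - [0, 0, 0.3]
    - [0, 0, 1]
    - [0, 0, 2]
    - [0, 0, 3]
    - [0, 0, 4.5]
    - [0, 0, 6]
    - [0, 0, 7.5]
    - [0, 0, 9]
    - [0, 0, 10.5]
    - [0, 0, 12]
    - [0, 0, 13]
    - [0, 0, 13.5]
  delta_pos:
    - [-0.007, 0, 0.001]
    - [-0.022, 0, 0.002]
    - [-0.042, -0.001, 0.003]
    - [-0.065, -0.006, 0.004]
    - [-0.09, -0.015, 0.005]
    - [-0.115, -0.028, 0.006]
    - [-0.138, -0.046, 0.007]
    - [-0.158, -0.068, 0.008]
    - [-0.174, -0.092, 0.009]
    - [-0.186, -0.116, 0.01]
    - [-0.193, -0.138, 0.012]
    - [-0.197, -0.155, 0.013]
  gripper: [1, 1, 1, 1, 1, 1, 1, 1, 1, 1, 1, 1]

```text
time: 23.85
position: [0.4071, 0.0712, 0.1606]
tool_rot: [1.0, 0.017, -0.001, -0.0]
ft_force: [0.7, 0.0, -3.7]
grip_width: 0.0222
grip_force: 50.0
```

Emit:
arm_command:
  delta_rot:
    - [0, 0, 0.5]
    - [0, 0, 1.5]
    - [0, 0, 3]
    - [0, 0, 4.5]
    - [0, 0, 6]
    - [0, 0, 7.5]
    - [0, 0, 9]
    - [0, 0, 10.5]
    - [0, 0, 12]
    - [0, 0, 13]
    - [0, 0, 13]
    - [0, 0, 13]
  delta_pos:
    - [0.001, -0.015, 0.001]
    - [0.003, -0.03, 0.002]
    - [0.005, -0.047, 0.003]
    - [0.007, -0.064, 0.004]
    - [0.009, -0.081, 0.005]
    - [0.011, -0.098, 0.005]
    - [0.013, -0.115, 0.005]
    - [0.015, -0.13, 0.005]
    - [0.017, -0.141, 0.005]
    - [0.018, -0.147, 0.005]
    - [0.018, -0.15, 0.005]
    - [0.018, -0.15, 0.005]
  gripper: [1, 1, 1, 1, 1, 1, 1, 1, 1, 1, 1, 1]

```text
time: 24.85
position: [0.4226, 0.221, 0.1557]
tool_rot: [0.995, -0.095, 0.0, -0.0]
ft_force: [0.4, 0.3, -3.6]
grip_width: 0.0218
grip_force: 50.0
```

```bash
python3 - <<'E'
from h import *
o=status.get_obs();print(o['position'],delta([.4245,.2215,.0736],-11.1,0))
a=cam('top');b=cam('side')
A=a['pixels'][155:235,250:320]
cv2.imwrite('pics/f.png',np.hstack([cv2.resize(A,(400,457),interpolation=3),cv2.resize(b['pixels'][165:225,220:272],(396,457),interpolation=3)]))
E
```

```text
[0.42263497 0.2209695  0.15566364] ([-0.02, -0.02, 0.16], [0.0017, -0.0008, 0.0821])
```

View pics/f.png

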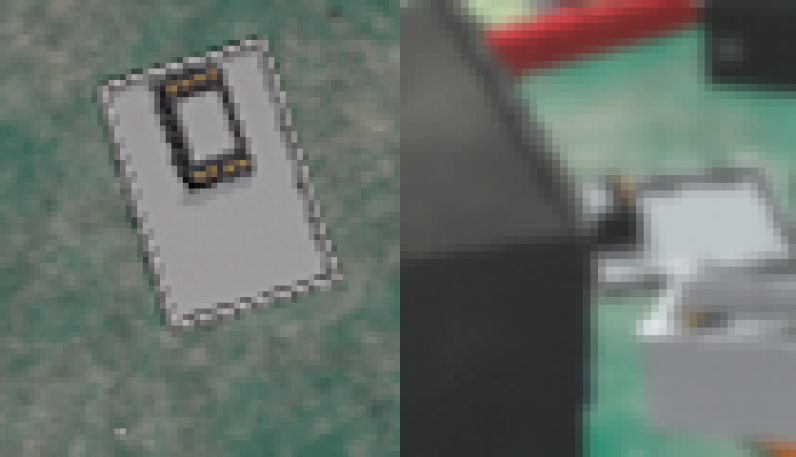

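The module lies right way up in the tray, between (160,72) and (250,187) in the left crop. Its rear edge is about 5 mm inside the wall, so it's flat. In the right crop the trough is back over its place. Now I set it down.

Emit:
arm_command:
  delta_rot:
    - [0, 0, 0]
    - [0, 0, 0]
    - [0, 0, 0]
    - [0, 0, 0]
    - [0, 0, 0]
    - [0, 0, 0]
    - [0, 0, 0]
    - [0, 0, 0]
    - [0, 0, 0]
    - [0, 0, 0]
    - [0, 0, 0]
    - [0, 0, 0]
  delta_pos:
    - [0, 0, 0.004]
    - [0, 0, 0.012]
    - [0, 0, 0.022]
    - [0, 0, 0.032]
    - [0, 0, 0.042]
    - [0, 0, 0.052]
    - [0, 0, 0.061]
    - [0, 0, 0.068]
    - [0, 0, 0.074]
    - [0, 0, 0.078]
    - [0, 0, 0.081]
    - [0, 0, 0.082]
  gripper: [1, 1, 1, 1, 1, 1, 1, 1, 1, 1, 1, 1]

```text
time: 25.95
position: [0.4215, 0.2211, 0.0734]
tool_rot: [0.995, -0.096, -0.002, -0.0]
ft_force: [-4.9, 2.8, 8.1]
grip_width: 0.0224
grip_force: 50.0
```

Emit:
arm_command:
  delta_rot:
    - [0, 0, 0]
    - [0, 0, 0]
    - [0, 0, 0]
  delta_pos:
    - [0, 0, 0]
    - [0, 0, 0]
    - [0, 0, 0]
  gripper: [1, 1, 1]

```text
time: 26.2
position: [0.4222, 0.2209, 0.0739]
tool_rot: [0.995, -0.096, -0.0, -0.0]
ft_force: [-5.2, 2.5, 4.1]
grip_width: 0.0221
grip_force: 50.0
```

Emit:
arm_command:
  delta_rot:
    - [0, 0, 0]
    - [0, 0, 0]
    - [0, 0, 0]
    - [0, 0, 0]
    - [0, 0, 0]
    - [0, 0, 0]
    - [0, 0, 0]
    - [0, 0, 0]
    - [0, 0, 0]
    - [0, 0, 0]
    - [0, 0, 0]
    - [0, 0, 0]
  delta_pos:
    - [0, 0, 0]
    - [0, 0, 0]
    - [0, 0, 0]
    - [0, 0, 0]
    - [0, 0, 0]
    - [0, 0, 0]
    - [0, 0, 0]
    - [0, 0, 0]
    - [0, 0, 0]
    - [0, 0, 0]
    - [0, 0, 0]
    - [0, 0, 0]
  gripper: [-1, -1, -1, -1, -1, -1, -1, -1, -1, -1, -1, -1]

```text
time: 27.2
position: [0.423, 0.2207, 0.0734]
tool_rot: [0.995, -0.096, -0.0, 0.0]
ft_force: [-0.0, 0.4, 0.5]
grip_width: 0.0855
grip_force: 0.0
```

Emit:
arm_command:
  delta_rot:
    - [0, 0, 0]
    - [0, 0, 0]
    - [0, 0, 0]
    - [0, 0, 0]
    - [0, 0, 0]
    - [0, 0, 0]
    - [0, 0, 0]
    - [0, 0, 0]
    - [0, 0, 0]
    - [0, 0, 0]
    - [0, 0, 0]
    - [0, 0, 0]
  delta_pos:
    - [0, 0, -0.01]
    - [0, 0, -0.03]
    - [0, 0, -0.05]
    - [0, 0, -0.07]
    - [0, 0, -0.09]
    - [0, 0, -0.11]
    - [0, 0, -0.12]
    - [0, 0, -0.12]
    - [0, 0, -0.12]
    - [0, 0, -0.12]
    - [0, 0, -0.12]
    - [0, 0, -0.12]
  gripper: [-1, -1, -1, -1, -1, -1, -1, -1, -1, -1, -1, -1]

```text
time: 28.2
position: [0.4223, 0.2205, 0.1923]
tool_rot: [0.995, -0.096, -0.001, 0.0]
ft_force: [-0.7, -0.0, 0.1]
grip_width: 0.0869
grip_force: 0.0
```

```bash
python3 - <<'E'
from h import *
b=cam('side')['pixels'].astype(int);s=cv2.imread('pics/s0.png').astype(int)
d=np.abs(b-s).max(2)[205:275,255:315];print('trough area diff',d.mean().round(1),(d>60).sum(),d.size)
# bright trough bbox
for g in(s,b):
  r=g[205:255,240:320];m=(r.min(2)>120);ys,xs=np.where(m);print(xs.min()+240,xs.max()+240,ys.min()+205,ys.max()+205,m.sum())
E
```

```text
trough area diff 25.7 370 4200
244 319 205 254 1278
244 319 205 254 1634
```

```bash
python3 -c "
from rig import robot
print(robot.hand_in())"
```

```text
the job is handed in; nothing more can be done
None
```

The job is handed in after about 28 s of robot time: the front module started sliding at 33° and lies right way up in the tray, the rear module is still in the trough (inferred from the carried weight), and the trough is back on the bench where it stood and released; the verdict was not shown.

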